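# Lay the test loudspeaker face up and flip the microphone over it

### The arm

A 6-joint arm with a two-finger parallel gripper is mounted at the origin on the work surface. World frame = base frame: x ahead of the robot, y to its left, z up, the work surface at z = 0. Lengths are in m, angles in rad, forces in N, time in s.
With the tool pointing down it reaches from about 0.35 to 0.975 m from the base axis. Payload 4.9 kg.
Tool frame: the origin (TCP) lies at the very end of the fingers, on their centre line; the grasp point (between the pads) lies 19 mm behind it (ctrl.grasp_offset is the distance from the TCP to the grasp point, in m); z points along the fingers, y is the line along which they close (so a half turn about z gives the same grasp; the last joint's range is limited). The gripper opens to 85 mm and grips with 20 to 120 N. Pads are 22 mm wide; open, the fingers measure 114 mm over their backs; the gripper's body (76 mm by 85 mm) begins 54 mm behind the grasp point. The pads swing forward as they close: fully open they stand 13 mm farther back than shut.
Start: joints at [-1.46, 0.053, 1.613, -0, 1.476, -0.119], TCP at [0.142, -0.609, 0.231] pointing down, gripper open.
Joint ranges: [-3.01, 3.01], [-1.01, 2.22], [0.06, 2.58], [-1.02, 4.17], [0.09, 2.62], [-3.14, 3.14]. Speed limits (rad/s): [2.57, 2.57, 3.14, 3.14, 3.14, 3.14].

### API

Orientations are given as a rotation vector (axis times angle).
In Python, from station import ctrl, optics gives the robot as it stands.
- The arm moves only by the shell command python3 -m handwheel 'ROWS' [OPENING] [FORCE]. ROWS is JSON, a list of rows, each an object of numbers: "tx", "ty", "tz": the shift along the tool's x, y, z in mm; "roll": the turn about the tool's z in rad. A call has 1 to 12 rows; each row shifts and turns the commanded pose from where the row before left it, along the tool's axes as they then stand; what a row does not reach is not made up. A row lasts 1/12 s, in which the tool goes at most 41.7 mm and 7.16 degrees, less where a joint would pass 70% of its speed; a pose out of reach is approached as far as the arm can. A call with a gripper value outside its range is refused whole. OPENING is the finger opening in mm, from 0 to 85.4, set as the call begins (- or left out, the last holds). The fingers move at their own pace and stop on an object; FORCE is the grip in N (left out, the last holds). Time passes only in rows, so rows that do not move let the fingers close. It gives the time, the measured TCP pose, the force, the opening and the grip force at its end, in the units of the state.
- ctrl.get_obs(): the state, without advancing time (a new reading comes with each control period).
- optics.get_image(name): name is "scene" or "top" or "wrist"; returns (picture, depth): 480x640x3 uint8, red, green, blue; 480x640 float32, m along the optical axis (not along the pixel's ray), 0 where there is no reading.
- optics.camera_params(name): a dict with "mtx" (3x3 intrinsics, pixels), "k1" (the pictures are not rectified: a ray, as slopes to the right and down, at radius r is drawn at 1 + k1 r^2 times it, then the intrinsics apply), "extrinsics" (4x4, takes a point from camera to world coordinates); the wrist camera has in their place "tool_from_camera" (4x4, takes a point from camera to tool coordinates, whose origin is the TCP and whose axes are the flange's). Camera axes: x right, y down, z forward; pixel columns grow to the right and rows downward; lengths in m; the calibration is good to about 2 mm. A picture is of the moment at which its call begins: read the wrist's pose just before it. camera_params takes no time and is no camera call.
- ctrl.finish_job(): hands the job in; it is judged then, once.
The state is a dict: "t": time; "q": joint angles; "dq": joint speeds; "effort": joint torques, N m; "tool_pos": TCP position; "tool_rot": TCP orientation; "contact_force": force on the tool from outside, world axes, zero at the start; "wrist_torque": the same for the moment, N m; "opening": finger opening in m; "grip_force": force on a finger pad.
Only numpy, scipy, OpenCV 4.12 (cv2) and the standard library are available. Lean on these libraries where they do the work, as an engineer would, in place of code of your own. Each camera call takes 0.05 s, during which the arm holds its last target. There are 200 camera calls.

### The job

Get the loudspeaker ready for its test, only by pushing with the fingers: gently tip the upright loudspeaker box over towards its plain back so that it lies flat on the fixture plate with its cone facing up, then push the raised microphone arm over and all the way down to its stop, so that the microphone hangs over the cone. Push on the bar of the arm, never on the microphone itself, do not lift or squeeze the loudspeaker, and leave the other things where they stand.

Things in the scene. Friction and masses are not known exactly. Their poses are not given: they have to be found in the camera images.
- fixture: Black steel plate, fixed, 12 mm thick. Origin on the table; z up; plate spans x -150..150, y -120..200 mm. The loudspeaker stands near (75, 0), cone towards +x; tipped over its back lower edge it lies around (-10, 0), below the lowered microphone. A 22 mm post at (-10, 150) carries the arm between two cheeks (36 mm over both, top 155 mm above the table).
- speaker: Loose wooden box, 0.28-0.56 kg, 60 deep (x) by 80 wide (y) by 110 mm tall (z), friction about 1. Origin: centre of its underside as it stands, upright at first; x points out of the face with the round cone (68 mm across); the other broad face is the plain back. Pushed near the top of the cone face it tips on its back lower edge and falls by itself once leaning 30 degrees (top pushed some 55 mm).
- speaker_cone (a point): Centre of the cone, on the box's front face, 50 mm above its underside as it stands.
- speaker_middle (a point): Centre of the loudspeaker box (55 mm above its underside as it stands).
- mic_arm (a joint): Angle (rad) of the microphone arm: 0 = level, down on its stop; 1.57 = straight up; starts near upright. A stiff friction hinge along the fixture's x: the arm stays where it is left and takes about 2 to 5 N near its tip to move. It comes down towards the fixture's -y: push its back that way, then follow it round from above.
- bar_hinge (a point): On the hinge axis, 142 mm above the table, at (-10, 140) mm of the fixture. The arm is an aluminium bar 20 mm wide, 12 mm thick, reaching 155 mm from the axis. The point's axes turn with the arm: -y along the arm to its tip, z out of its back (the side away from the microphone); with the arm down they are the fixture's axes.
- bar_back (a point): Point on the back face of the bar, 105 mm from the hinge axis, a good place to push. Axes as bar_hinge.
- mic: Fragile microphone, 18 mm thick at the holder, 13 mm at the capsule, 44 mm long, standing square off the inner side of the bar, 140 mm from the hinge axis. Origin: centre of its tip, which is 92 mm above the table (20 mm over the lying cone) when the arm is down, and points to the fixture's -y when the arm is upright.
- coupler: Bystander on the plate: stepped steel cylinder, 40 mm across, 45 mm high. Origin at the centre of its underside.
- ear: Bystander on the plate: steel disc 48 mm across with a white plastic neck, 54 mm high. Origin at the centre of its underside.
- capsule: Bystander on the plate: spare microphone standing on end, 18 mm across, 52 mm high. Origin at the centre of its underside.
- driver: Bystander on the table: bare speaker chassis, 80 mm across, 40 mm high. Origin at the centre of its underside.
- mouse: Bystander: computer mouse on its black mat, 105 by 60 by 34 mm.
- flux: Bystander on the table: small bottle, 44 mm across, 90 mm high.
Not all that is in view belongs to the job. Of the things like the speaker, leave any that is pink, purple or turquoise; of the rest the smaller one is meant.

How it is judged:
On the way, in this order (a step that is already met when the one before it is completed fails the run):
1. the loudspeaker lies still on its back on the plate, cone up, while the arm is still raised (angle between speaker's own x axis and vertical below 0.1 rad and z of speaker_middle in the frame of fixture below 0.05 m and linear speed of speaker below 0.03 m/s and value of joint mic_arm above 1 rad), for 0.2 s.
2. the microphone arm is down on its stop (value of joint mic_arm below 0.06 rad), for 0.2 s.
At the end, for the whole second after the job is handed in: The loudspeaker lies at rest flat on its back on the plate (cone within 0.10 rad of straight up), the microphone arm is down on its stop (within 0.06 rad), and the microphone's tip is over the cone (within 32 mm of the cone's centre, seen from above) (angle between speaker's own x axis and vertical below 0.1 rad and z of speaker_middle in the frame of fixture between 0.035 and 0.05 m and linear speed of speaker below 0.03 m/s and value of joint mic_arm below 0.06 rad and horizontal distance between mic and speaker_cone below 0.032 m); the robot touches nothing.
It fails at once if the loudspeaker is lifted (its middle more than 78 mm above the plate; tipping alone raises it to 63 mm) (z of speaker_middle in the frame of fixture above 0.09 m).
It fails at once if the loudspeaker is squeezed or pushed roughly (over 20 N) (contact force between the fingers and speaker above 20 N).
It fails at once if the fingers push on the microphone itself (over 2 N) (contact force between the fingers and mic above 2 N).
It fails at once if one of the bystanders is moved by more than 20 mm (distance of any of coupler, ear, capsule, driver, mouse, flux from where it was at the start of the episode above 0.02 m).
It fails at once if a bystander standing on the plate is tipped over (leaning over 0.5 rad) (angle between any of coupler, ear, capsule's own z axis and vertical above 0.5 rad).
It also fails if it takes over 58 s, if anything falls off the work surface, if the arm or the gripper's body presses on something with over 40 N, if the wrist force passes 120 N, or if a joint passes its speed limit or range.

## Working session

There is one attempt and no reset: what is moved stays moved. The work goes in short steps, Python scripts to look and compute and a shell command to move; the robot and the scene stay as the last step left them, time stands still between calls to the robot, and variables do not carry over. Pictures are saved under pics/ and viewed, at most 10 in all, crops included, and the job is handed in when it is done.

```bash
ls; mkdir -p pics; cat > h.py <<'E'
import numpy as np, cv2
from station import ctrl, optics
def ray(cam,uv,T=None):
    p=optics.camera_params(cam); K=np.array(p["mtx"]); 
    uv=np.atleast_2d(np.array(uv,float))
    d=cv2.undistortPoints(uv.reshape(-1,1,2),K,np.array([p["k1"],0,0,0.])).reshape(-1,2)
    T=np.array(p["extrinsics"]) if T is None else T
    return T[:3,3], np.c_[d,np.ones(len(d))]@T[:3,:3].T
def onplane(cam,uv,z,T=None):
    o,d=ray(cam,uv,T); return o+d*((z-o[2])/d[:,2])[:,None]
def world(cam,dep,T=None):
    v,u=np.mgrid[0:480,0:640]; o,d=ray(cam,np.c_[u.ravel(),v.ravel()],T)
    return (o+d*dep.reshape(-1,1)).reshape(480,640,3)
E
python3 - <<'E'
from h import *
for c in ("scene","top"):
    im,d=optics.get_image(c); np.savez(c+".npz",im=im,d=d); cv2.imwrite(f"pics/{c}0.png",im[...,::-1])
    print(c,np.round(optics.camera_params(c)["extrinsics"],3).tolist(),(d>0).mean())
o=ctrl.get_obs(); print(o)
E
```

```text
pics
scene [[-0.232, 0.512, -0.827, 1.693], [0.973, 0.133, -0.191, 0.256], [0.012, -0.849, -0.529, 0.811], [0.0, 0.0, 0.0, 1.0]] 0.9957779947916666
top [[-0.052, -0.977, 0.209, 0.417], [-0.999, 0.052, -0.009, -0.013], [-0.002, -0.209, -0.978, 1.066], [0.0, 0.0, 0.0, 1.0]] 0.995732421875
{'t': 0.1, 'q': array([-1.45998416e+00,  5.32896791e-02,  1.61416202e+00,  2.00224447e-05,
        1.47598451e+00, -1.19018006e-01]), 'dq': array([-0.00024597, -0.00099696, -0.00373057,  0.00037753,  0.00119241,
       -0.00201459]), 'effort': array([ 4.81812572e-05, -3.94905567e+01, -3.71363282e+01, -1.72828254e-04,
        3.92266302e-03,  1.04155635e-05]), 'tool_pos': array([ 0.14231506, -0.60800561,  0.23018349]), 'tool_rot': array([-3.11904139e+00, -3.60007993e-01, -4.31630219e-05]), 'contact_force': array([ 0.26970109, -0.31053756,  0.20630371]), 'wrist_torque': array([-0.0223559 , -0.00179326, -0.05179675]), 'grip_force': 0.0, 'opening': 0.08556639967000748}
```

View pics/scene0.png

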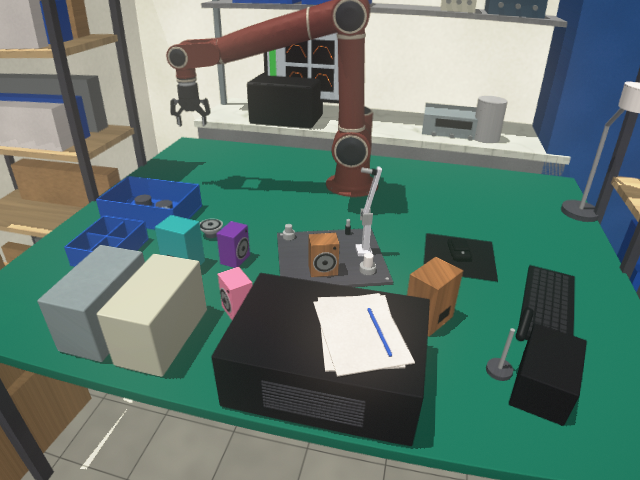

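View pics/top0.png

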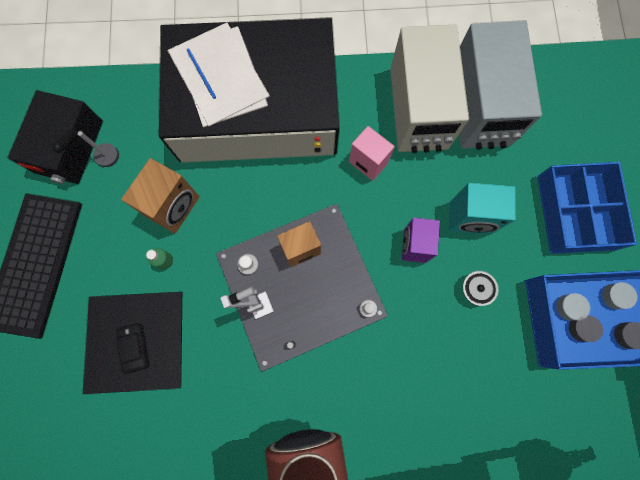

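The scene view shows the small wooden speaker at (323,255) on the plate, with the raised arm at (370,210). In the top view the plate corners are near (220,257), (337,206), (385,315) and (265,368), the speaker top is at (300,240) and the arm tip is around (240,297).

```bash
cat > m.py <<'E'
from h import *
f=np.load("top.npz"); im,d=f["im"],f["d"]; W=world("top",d)
c=onplane("top",[(220,257),(337,206),(385,315),(265,368)],0.012)
hsv=cv2.cvtColor(im,cv2.COLOR_RGB2HSV)
# refine plate: not green, around
notg=~((hsv[...,0]>65)&(hsv[...,0]<95)&(hsv[...,1]>90))
m=(notg&(W[...,2]<0.03)&(W[...,2]>0.006)).astype(np.uint8); m[:200]=0;m[:,:205]=0;m[:,395:]=0;m[375:]=0
m=cv2.morphologyEx(m,cv2.MORPH_CLOSE,np.ones((25,25)))
cs=max(cv2.findContours(m,0,1)[0],key=cv2.contourArea)
R=cv2.minAreaRect(onplane("top",cs[:,0],0.012)[:,:2].astype(np.float32)*1000)
B=cv2.boxPoints(R)
print("corners",(c[:,:2]*1000).round(), "rect",R,B.round().tolist())
# axes: edge (265,368)->(220,257) is +x at y=200
x=c[0]-c[3]+c[1]-c[2]; yaw=np.arctan2(x[1],x[0]); print("yaw",yaw)
# rect yaw
e=[B[(i+1)%4]-B[i] for i in range(4)]
ang=[np.arctan2(v[1],v[0]) for v in e]; yw=min(ang,key=lambda a:abs(a-yaw))
Rm=np.array([[np.cos(yw),-np.sin(yw)],[np.sin(yw),np.cos(yw)]])
org=np.array(R[0])-Rm@[0,40]; print("fixture yaw",yw,"origin",org)
np.savez("fix.npz",R=Rm,o=org)
for n in ("top","scene"):
    f=np.load(n+".npz");W=world(n,f["d"])*1000; P=W.reshape(-1,3)
    F=(P[:,:2]-org)@Rm; hs=cv2.cvtColor(f["im"],cv2.COLOR_RGB2HSV).reshape(-1,3)
    s=(abs(F[:,0]-75)<60)&(abs(F[:,1])<65)&(P[:,2]>105)&(P[:,2]<140)
    if s.sum()>20: 
        r=cv2.minAreaRect(F[s].astype(np.float32)); print(n,"speaker top",s.sum(),r,np.median(P[s,2]))
    s=(abs(F[:,0]+10)<40)&(abs(F[:,1]-140)<110)&(P[:,2]>175)&(P[:,2]<330)
    q=np.c_[F[s],P[s,2]]
    print(n,"arm",s.sum(),q.min(0),q.max(0))
    for z in range(180,320,15):
        k=abs(q[:,2]-z)<7.5
        if k.sum(): print(z,k.sum(),q[k].mean(0).round(),q[k,1].min().round(),q[k,1].max().round())
    s=(F[:,0]>-160)&(F[:,0]<160)&(F[:,1]>-130)&(F[:,1]<210)&(P[:,2]>25)&(P[:,2]<300)
    l=np.zeros(480*640,np.uint8);l[s]=1
    k,L,st,_=cv2.connectedComponentsWithStats(l.reshape(480,640))
    for i in range(1,k):
        if st[i,4]>20: mm=(L==i).ravel(); print(st[i],F[mm].mean(0).round(),P[mm,2].max().round())
E
python3 m.py
```

```text
corners [[ 611.  218.]
 [ 724.  -71.]
 [ 453. -167.]
 [ 348.  116.]] rect ((535.9684448242188, 27.801956176757812), (298.77166748046875, 319.5399169921875), 20.047025680541992) [[341.0, 127.0], [450.0, -173.0], [731.0, -71.0], [622.0, 229.0]]
yaw 0.3545549015653138
fixture yaw 0.3498866 origin [549.68009639  -9.77450705]
top speaker top 1019 ((75.7928466796875, 5.818889617919922), (60.88916015625, 80.0196304321289), 1.3316552639007568) 121.39307632285646
top arm 453 [-20.21034165 120.35697705 175.05344279] [ -0.67556022 178.40935968 297.99745624]
180 24 [-12. 144. 182.] 142.0 154.0
195 25 [-13. 148. 195.] 144.0 155.0
210 26 [-14. 151. 210.] 147.0 159.0
225 22 [-15. 154. 226.] 151.0 161.0
240 18 [-16. 157. 240.] 154.0 163.0
255 13 [-18. 162. 256.] 158.0 170.0
270 12 [-19. 167. 270.] 161.0 173.0
285 231 [-11. 152. 289.] 120.0 178.0
300 82 [-10. 154. 294.] 122.0 177.0
[ 278  222   44   45 1229] [69.  6.] 128.0
[237 255  22  20 336] [ 86. 135.] 72.0
[220 287  49  27 686] [-13. 149.] 298.0
[360 300  17  18 236] [-116.  -81.] 61.0
[286 341  10   8  62] [-121.  111.] 68.0
scene speaker top 471 ((80.13278198242188, 6.153572082519531), (80.98992156982422, 66.1644515991211), 89.4049072265625) 121.67898711057134
scene arm 311 [-19.07552018 120.12374103 175.26916421] [  7.05798659 176.8289299  296.03527305]
180 21 [ -2. 146. 181.] 140.0 155.0
195 31 [ -3. 148. 195.] 142.0 155.0
210 26 [ -3. 152. 211.] 147.0 160.0
225 28 [ -2. 156. 225.] 150.0 165.0
240 31 [ -3. 159. 240.] 153.0 169.0
255 29 [ -3. 162. 255.] 156.0 170.0
270 33 [ -2. 165. 270.] 153.0 175.0
285 97 [ -3. 152. 287.] 120.0 177.0
300 15 [ -6. 139. 294.] 122.0 170.0
[359 167  23 105 946] [ 22. 145.] 296.0
[345 219   6  13  61] [-115.  111.] 67.0
[283 224  12  13 115] [-106.  -83.] 61.0
[ 309  233   31   41 1163] [100.   4.] 126.0
```

```bash
cat > w.py <<'E'
import sys
from h import *
from scipy.spatial.transform import Rotation as Ro
f=np.load("fix.npz"); o=ctrl.get_obs(); R=Ro.from_rotvec(o["tool_rot"]).as_matrix()
p=np.r_[(o["tool_pos"][:2]*1000-f["o"])@f["R"],o["tool_pos"][2]*1000]
yaw=np.arctan2(R[1,0],R[0,0]); fy=np.arctan2(f["R"][1,0],f["R"][0,0])
print("t",round(o["t"],2),"fix pos",p.round(1),"yaw rel fixture",round(yaw-fy,3),"F",o["contact_force"].round(1),"open",round(o["opening"],3),"q",o["q"].round(2))
if len(sys.argv)>3:
    g=np.array(list(map(float,sys.argv[1:4])))-p; W=np.r_[f["R"]@g[:2],g[2]]; print("tool shift",(R.T@W).round(1))
E
python3 w.py 155 6 240
```

```text
t 0.1 fix pos [-587.8 -422.3  230.2] yaw rel fixture -0.12 F [ 0.3 -0.3  0.2] open 0.086 q [-1.46  0.05  1.61  0.    1.48 -0.12]
tool shift [ 686.1 -514.2   -8.7]
```

```bash
python3 -m handwheel '[{"tz":-10,"roll":-0.12},{"tx":31,"ty":-17.8},{"tx":31,"ty":-17.8},{"tx":31,"ty":-17.8},{"tx":31,"ty":-17.8},{"tx":31,"ty":-17.8},{"tx":31,"ty":-17.8},{"tx":31,"ty":-17.8},{"tx":31,"ty":-17.8},{"tx":31,"ty":-17.8},{"tx":31,"ty":-17.8},{"tx":31,"ty":-17.8}]' 40
python3 -m handwheel '[{"tx":31,"ty":-17.8},{"tx":31,"ty":-17.8},{"tx":31,"ty":-17.8},{"tx":31,"ty":-17.8},{"tx":31,"ty":-17.8},{"tx":31,"ty":-17.8},{"tx":31,"ty":-17.8},{"tx":31,"ty":-17.8},{"tx":31,"ty":-17.8},{"tx":31,"ty":-17.8},{"tx":31,"ty":-17.8},{"tx":31,"ty":-17.8}]'; python3 w.py 150 6 108
```

```text
t 0.1 fix pos [-587.8 -422.3  230.2] yaw rel fixture -0.12 F [ 0.3 -0.3  0.2] open 0.086 q [-1.46  0.05  1.61  0.    1.48 -0.12]
tool shift [ 681.1 -513.4  123.3]$[0]: bad value
$[0]: bad value
```

```bash
python3 -m handwheel '[{"tx":0,"ty":0,"tz":-10,"roll":-0.12}]' 40; python3 -m handwheel --help | head -20
```

```text
t: 0.18
tool_pos: [0.1422, -0.6069, 0.238]
tool_rot: [-3.087, -0.549, -0.001]
contact_force: [-0.4, 0.3, -0.1]
opening: 0.0755
grip_force: 0.0invalid input: not JSON, or not a number
```

All four fields are needed in each row.

```bash
python3 -m handwheel '[{"tx":31,"ty":-17.8,"tz":0,"roll":0},{"tx":31,"ty":-17.8,"tz":0,"roll":0},{"tx":31,"ty":-17.8,"tz":0,"roll":0},{"tx":31,"ty":-17.8,"tz":0,"roll":0},{"tx":31,"ty":-17.8,"tz":0,"roll":0},{"tx":31,"ty":-17.8,"tz":0,"roll":0},{"tx":31,"ty":-17.8,"tz":0,"roll":0},{"tx":31,"ty":-17.8,"tz":0,"roll":0},{"tx":31,"ty":-17.8,"tz":0,"roll":0},{"tx":31,"ty":-17.8,"tz":0,"roll":0},{"tx":31,"ty":-17.8,"tz":0,"roll":0},{"tx":31,"ty":-17.8,"tz":0,"roll":0}]' &&
python3 -m handwheel '[{"tx":31,"ty":-17.8,"tz":0,"roll":0},{"tx":31,"ty":-17.8,"tz":0,"roll":0},{"tx":31,"ty":-17.8,"tz":0,"roll":0},{"tx":31,"ty":-17.8,"tz":0,"roll":0},{"tx":31,"ty":-17.8,"tz":0,"roll":0},{"tx":31,"ty":-17.8,"tz":0,"roll":0},{"tx":31,"ty":-17.8,"tz":0,"roll":0},{"tx":31,"ty":-17.8,"tz":0,"roll":0},{"tx":31,"ty":-17.8,"tz":0,"roll":0},{"tx":31,"ty":-17.8,"tz":0,"roll":0},{"tx":31,"ty":-17.8,"tz":0,"roll":0}]'; python3 w.py 150 6 108
```

```text
t: 1.18
tool_pos: [0.4192, -0.2787, 0.2409]
tool_rot: [-3.093, -0.547, 0.0]
contact_force: [0.6, -0.8, 0.4]
opening: 0.0398
grip_force: 0.0
t: 2.1
tool_pos: [0.6725, 0.0221, 0.2405]
tool_rot: [-3.093, -0.547, 0.002]
contact_force: [0.0, -0.4, 0.8]
opening: 0.0401
grip_force: 0.0
t 2.1 fix pos [126.3 -12.2 240.5] yaw rel fixture 0.0 F [ 0.  -0.4  0.8] open 0.04 q [-0.08  0.16  1.48 -0.    1.5   1.14]
tool shift [ 23.9 -18.1 132.5]
```

```bash
python3 -m handwheel '[{"tx":24,"ty":-18,"tz":0,"roll":0},{"tx":0,"ty":0,"tz":0,"roll":0},{"tx":0,"ty":0,"tz":0,"roll":0}]'; python3 w.py 150 6 108
```

```text
t: 2.35
tool_pos: [0.6883, 0.047, 0.2401]
tool_rot: [-3.093, -0.55, 0.003]
contact_force: [-0.8, -0.9, -0.1]
opening: 0.0396
grip_force: 0.0
t 2.35 fix pos [149.7   5.8 240.1] yaw rel fixture 0.002 F [-0.8 -0.9 -0.1] open 0.04 q [-0.04  0.2   1.44 -0.    1.51  1.18]
tool shift [ 5.000e-01 -1.000e-01  1.321e+02]
```

```bash
python3 -m handwheel '[{"tx":0,"ty":0,"tz":33,"roll":0},{"tx":0,"ty":0,"tz":33,"roll":0},{"tx":0,"ty":0,"tz":33,"roll":0},{"tx":0,"ty":0,"tz":31,"roll":0},{"tx":-10,"ty":0,"tz":0,"roll":0},{"tx":-8,"ty":0,"tz":0,"roll":0},{"tx":0,"ty":0,"tz":0,"roll":0},{"tx":0,"ty":0,"tz":0,"roll":0}]' 
python3 -m handwheel '[{"tx":-3,"ty":0,"tz":0,"roll":0},{"tx":-3,"ty":0,"tz":0,"roll":0},{"tx":-3,"ty":0,"tz":0,"roll":0},{"tx":-3,"ty":0,"tz":0,"roll":0},{"tx":-3,"ty":0,"tz":0,"roll":0},{"tx":-3,"ty":0,"tz":0,"roll":0},{"tx":-3,"ty":0,"tz":0,"roll":0},{"tx":-3,"ty":0,"tz":0,"roll":0},{"tx":-3,"ty":0,"tz":0,"roll":0}]'; python3 w.py
python3 - <<'E'
from h import *
im,d=optics.get_image("scene"); cv2.imwrite("pics/s1.png",cv2.resize(im[130:320,240:440,::-1],None,fx=3,fy=3))
E
```

```text
t: 3.02
tool_pos: [0.672, 0.0386, 0.1133]
tool_rot: [3.093, 0.545, 0.005]
contact_force: [1.0, -0.8, 0.2]
opening: 0.04
grip_force: 0.0
t: 3.77
tool_pos: [0.646, 0.03, 0.1117]
tool_rot: [3.093, 0.547, 0.001]
contact_force: [1.9, 0.8, 1.2]
opening: 0.0402
grip_force: 0.8
t 3.77 fix pos [104.1   4.4 111.7] yaw rel fixture 0.0 F [1.9 0.8 1.2] open 0.04 q [-0.07  0.2   1.66  0.    1.28  1.15]
```

View pics/s1.png

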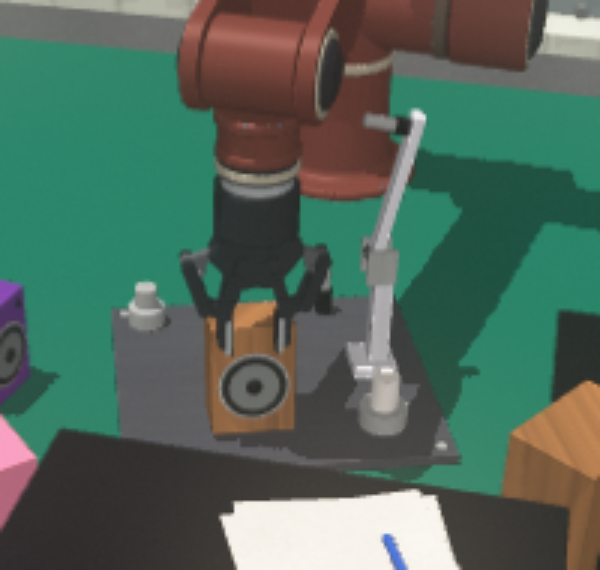

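The crop shows both fingers on the upper cone face, at (225,335) and (283,335). The box has started to lean, the force is low and the arm is clear.

```bash
python3 -m handwheel '[{"tx":-3,"ty":0,"tz":0,"roll":0},{"tx":-3,"ty":0,"tz":0,"roll":0},{"tx":-3,"ty":0,"tz":0,"roll":0},{"tx":-3,"ty":0,"tz":0,"roll":0},{"tx":-3,"ty":0,"tz":0,"roll":0},{"tx":-3,"ty":0,"tz":0,"roll":0},{"tx":-3,"ty":0,"tz":0,"roll":0},{"tx":-3,"ty":0,"tz":0,"roll":0},{"tx":-3,"ty":0,"tz":0,"roll":0}]'; python3 w.py; python3 -m handwheel '[{"tx":-2,"ty":0,"tz":0,"roll":0},{"tx":-2,"ty":0,"tz":0,"roll":0},{"tx":-2,"ty":0,"tz":0,"roll":0},{"tx":-2,"ty":0,"tz":0,"roll":0},{"tx":-2,"ty":0,"tz":0,"roll":0}]'
python3 w.py
python3 - <<'E'
from h import *
im,d=optics.get_image("scene"); cv2.imwrite("pics/s2.png",cv2.resize(im[130:320,240:440,::-1],None,fx=3,fy=3))
E
```

```text
t: 4.57
tool_pos: [0.62, 0.0207, 0.111]
tool_rot: [-3.094, -0.547, 0.001]
contact_force: [0.2, -0.2, 0.7]
opening: 0.0397
grip_force: 0.2
t 4.57 fix pos [ 76.5   4.6 111. ] yaw rel fixture -0.0 F [ 0.2 -0.2  0.7] open 0.04 q [-0.09  0.14  1.72 -0.    1.28  1.13]
t: 4.98
tool_pos: [0.6109, 0.0174, 0.1111]
tool_rot: [-3.094, -0.547, 0.001]
contact_force: [-0.4, 1.0, -1.2]
opening: 0.0399
grip_force: 0.0
t 4.98 fix pos [ 66.8   4.5 111.1] yaw rel fixture -0.0 F [-0.4  1.  -1.2] open 0.04 q [-0.09  0.12  1.75 -0.    1.27  1.13]
```

View pics/s2.png

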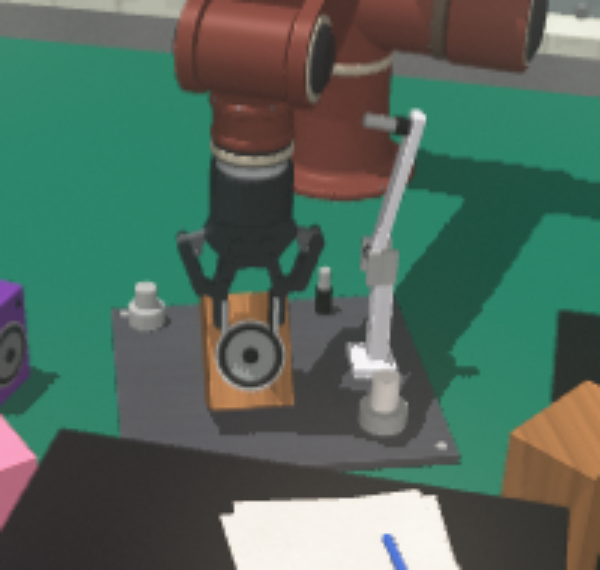

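The box leans about 25°, with its cone centre at (250,355). I'll keep pushing gently.

```bash
python3 -m handwheel '[{"tx":-2,"ty":0,"tz":0,"roll":0},{"tx":-2,"ty":0,"tz":0,"roll":0},{"tx":-2,"ty":0,"tz":0,"roll":0},{"tx":-2,"ty":0,"tz":0,"roll":0},{"tx":-2,"ty":0,"tz":0,"roll":0},{"tx":-2,"ty":0,"tz":0,"roll":0},{"tx":-1,"ty":0,"tz":0,"roll":0},{"tx":0,"ty":0,"tz":0,"roll":0},{"tx":0,"ty":0,"tz":0,"roll":0}]'
python3 w.py
python3 - <<'E'
from h import *
im,d=optics.get_image("scene"); cv2.imwrite("pics/s3.png",cv2.resize(im[130:320,240:440,::-1],None,fx=2,fy=2))
E
```

```text
t: 5.78
tool_pos: [0.599, 0.013, 0.1113]
tool_rot: [-3.094, -0.547, -0.0]
contact_force: [-0.5, -0.0, -0.7]
opening: 0.04
grip_force: 0.0
t 5.78 fix pos [ 54.1   4.5 111.3] yaw rel fixture -0.0 F [-0.5 -0.  -0.7] open 0.04 q [-0.1   0.09  1.78  0.    1.27  1.12]
```

View pics/s3.png

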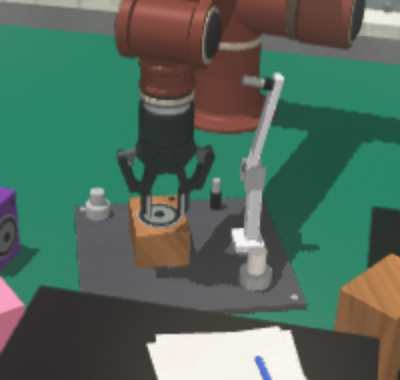

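The box lies flat with its cone up, centre at (160,213) in the crop. Next I lift, roll a quarter turn, close the fingers and check its position.

```bash
python3 -m handwheel '[{"tx":0,"ty":0,"tz":-18,"roll":-0.121},{"tx":0,"ty":0,"tz":-18,"roll":-0.121},{"tx":0,"ty":0,"tz":-18,"roll":-0.121},{"tx":0,"ty":0,"tz":-18,"roll":-0.121},{"tx":0,"ty":0,"tz":-18,"roll":-0.121},{"tx":0,"ty":0,"tz":-18,"roll":-0.121},{"tx":0,"ty":0,"tz":-18,"roll":-0.121},{"tx":0,"ty":0,"tz":-18,"roll":-0.121},{"tx":0,"ty":0,"tz":-18,"roll":-0.121},{"tx":0,"ty":0,"tz":-18,"roll":-0.121},{"tx":0,"ty":0,"tz":-18,"roll":-0.121},{"tx":0,"ty":0,"tz":-18,"roll":-0.121}]' 0
python3 -m handwheel '[{"tx":0,"ty":0,"tz":-8,"roll":-0.118},{"tx":0,"ty":0,"tz":0,"roll":0},{"tx":0,"ty":0,"tz":0,"roll":0}]'
python3 w.py -9 235 335
python3 - <<'E'
from h import *
f=np.load("fix.npz")
for n in ("scene","top"):
    im,d=optics.get_image(n); P=world(n,d).reshape(-1,3)*1000; F=(P[:,:2]-f["o"])@f["R"]
    hs=cv2.cvtColor(im,cv2.COLOR_RGB2HSV).reshape(-1,3)
    s=(abs(F[:,0])<90)&(abs(F[:,1])<70)&(P[:,2]>62)&(P[:,2]<85)
    if s.sum()>20: print(n,s.sum(),cv2.minAreaRect(F[s].astype(np.float32)),np.percentile(P[s,2],[5,50,95]))
E
```

```text
t: 6.83
tool_pos: [0.599, 0.013, 0.3282]
tool_rot: [1.943, 2.469, 0.0]
contact_force: [0.1, -0.3, 0.5]
opening: -0.0001
grip_force: 0.0
t: 7.08
tool_pos: [0.5992, 0.013, 0.3357]
tool_rot: [1.805, 2.57, 0.001]
contact_force: [0.1, 0.6, 0.3]
opening: 0.0001
grip_force: 0.0
t 7.08 fix pos [ 54.3   4.4 335.7] yaw rel fixture 1.567 F [0.1 0.6 0.3] open 0.0 q [-0.1  -0.05  1.54 -0.    1.65 -0.45]
tool shift [230.3 -64.2   0.5]
scene 591 ((-10.560733795166016, 4.392585754394531), (117.28871154785156, 80.66223907470703), 1.1961071491241455) [65.1415608  73.04535053 76.98881141]
top 186 ((-12.517230987548828, -8.95499038696289), (112.47135925292969, 48.895118713378906), 5.280625820159912) [68.60726999 71.61178581 74.24456837]
```

```bash
python3 -m handwheel '[{"tx":33,"ty":-9.2,"tz":0,"roll":0},{"tx":33,"ty":-9.2,"tz":0,"roll":0},{"tx":33,"ty":-9.2,"tz":0,"roll":0},{"tx":33,"ty":-9.2,"tz":0,"roll":0},{"tx":33,"ty":-9.2,"tz":0,"roll":0},{"tx":33,"ty":-9.2,"tz":0,"roll":0},{"tx":33,"ty":-9.2,"tz":0,"roll":0},{"tx":0,"ty":0,"tz":25,"roll":0},{"tx":0,"ty":0,"tz":25,"roll":0},{"tx":0,"ty":0,"tz":23,"roll":0},{"tx":0,"ty":0,"tz":0,"roll":0},{"tx":0,"ty":0,"tz":0,"roll":0}]'
python3 w.py -10 205 260
python3 - <<'E'
from h import *
im,d=optics.get_image("scene"); cv2.imwrite("pics/s4.png",cv2.resize(im[100:300,270:470,::-1],None,fx=2.5,fy=2.5))
E
```

```text
t: 8.18
tool_pos: [0.4583, 0.2077, 0.26]
tool_rot: [-1.801, -2.57, 0.006]
contact_force: [-0.2, -0.6, 0.5]
opening: -0.0003
grip_force: 0.0
t 8.18 fix pos [-11.3 235.7 260. ] yaw rel fixture 1.569 F [-0.2 -0.6  0.5] open -0.0 q [ 0.28 -0.26  1.85  0.    1.55 -0.07]
tool shift [-30.7   1.4  -0.1]
```

View pics/s4.png

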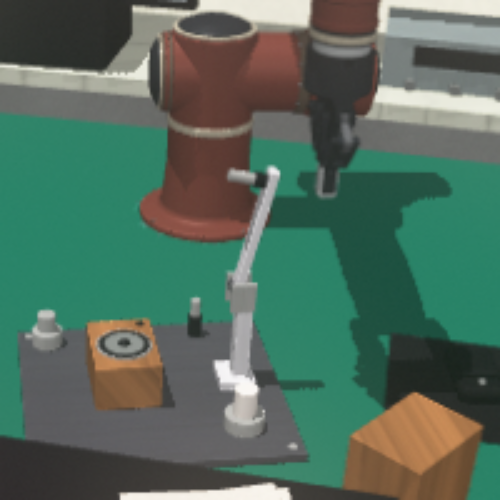

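The finger end, at (327,190), is behind the bar's tip at (272,172) and level with it. I'll push towards -y.

```bash
python3 -m handwheel '[{"tx":-10,"ty":0.5,"tz":0,"roll":0},{"tx":-10,"ty":0.5,"tz":0,"roll":0},{"tx":-10,"ty":0,"tz":0,"roll":0},{"tx":-5,"ty":0,"tz":0,"roll":0},{"tx":-5,"ty":0,"tz":0,"roll":0},{"tx":-5,"ty":0,"tz":0,"roll":0},{"tx":-5,"ty":0,"tz":0,"roll":0},{"tx":-5,"ty":0,"tz":0,"roll":0}]'
python3 -m handwheel '[{"tx":-5,"ty":0,"tz":0,"roll":0},{"tx":-5,"ty":0,"tz":0,"roll":0},{"tx":-5,"ty":0,"tz":0,"roll":0},{"tx":-5,"ty":0,"tz":0,"roll":0},{"tx":-5,"ty":0,"tz":1,"roll":0}]'; python3 w.py 128 0 0
python3 -m handwheel '[{"tx":-7,"ty":0,"tz":1,"roll":0},{"tx":-7,"ty":0,"tz":1,"roll":0},{"tx":-7,"ty":0,"tz":2,"roll":0},{"tx":-7,"ty":0,"tz":2,"roll":0}]'; python3 w.py -10 128 250
```

```text
t: 8.9
tool_pos: [0.4794, 0.1566, 0.2627]
tool_rot: [-1.802, -2.573, -0.002]
contact_force: [-1.0, 1.8, 1.8]
opening: -0.0001
grip_force: 1.0
t: 9.32
tool_pos: [0.488, 0.1328, 0.2615]
tool_rot: [1.802, 2.573, 0.0]
contact_force: [-0.1, 1.7, 1.9]
opening: 0.0001
grip_force: 1.1
t 9.32 fix pos [ -9.  155.1 261.5] yaw rel fixture 1.57 F [-0.1  1.7  1.9] open 0.0 q [ 0.12 -0.25  1.85  0.    1.55 -0.23]
tool shift [-155.   137.1  261.5]
t: 9.65
tool_pos: [0.4977, 0.1061, 0.2552]
tool_rot: [1.802, 2.573, 0.0]
contact_force: [-0.5, 1.9, 2.7]
opening: 0.0
grip_force: 1.1
t 9.65 fix pos [ -9.1 126.7 255.2] yaw rel fixture 1.57 F [-0.5  1.9  2.7] open 0.0 q [ 0.06 -0.24  1.85 -0.    1.54 -0.29]
tool shift [ 1.3 -0.9  5.2]
```

```bash
python3 -m handwheel '[{"tx":-6.8,"ty":0,"tz":3,"roll":0},{"tx":-6.8,"ty":0,"tz":3,"roll":0},{"tx":-6.8,"ty":0,"tz":3,"roll":0},{"tx":-6.8,"ty":0,"tz":3,"roll":0},{"tx":-6.2,"ty":0,"tz":4.2,"roll":0},{"tx":-6.2,"ty":0,"tz":4.2,"roll":0},{"tx":-6.2,"ty":0,"tz":4.2,"roll":0},{"tx":-6.2,"ty":0,"tz":4.2,"roll":0}]'; python3 w.py -10 56 204
python3 -m handwheel '[{"tx":-4.8,"ty":0,"tz":5.6,"roll":0},{"tx":-4.8,"ty":0,"tz":5.6,"roll":0},{"tx":-4.8,"ty":0,"tz":5.6,"roll":0},{"tx":-4.8,"ty":0,"tz":5.6,"roll":0}]'; python3 w.py -10 43.5 177
python3 - <<'E'
from h import *
im,d=optics.get_image("scene"); cv2.imwrite("pics/s5.png",cv2.resize(im[100:300,270:470,::-1],None,fx=2.5,fy=2.5))
E
```

```text
t: 10.32
tool_pos: [0.5152, 0.0577, 0.2257]
tool_rot: [-1.802, -2.573, -0.0]
contact_force: [-0.8, 2.5, 0.0]
opening: 0.0002
grip_force: 0.9
t 10.32 fix pos [ -9.3  75.2 225.7] yaw rel fixture 1.57 F [-0.8  2.5  0. ] open 0.0 q [-0.03 -0.2   1.86  0.    1.48 -0.38]
tool shift [-19.2  -0.7  21.7]
t: 10.65
tool_pos: [0.5217, 0.0397, 0.2033]
tool_rot: [-1.802, -2.573, -0.0]
contact_force: [1.1, 1.6, 1.2]
opening: 0.0
grip_force: 0.8
t 10.65 fix pos [ -9.3  56.  203.3] yaw rel fixture 1.57 F [1.1 1.6 1.2] open 0.0 q [-0.07 -0.17  1.88  0.    1.44 -0.42]
tool shift [-12.6  -0.7  26.3]
```

View pics/s5.png

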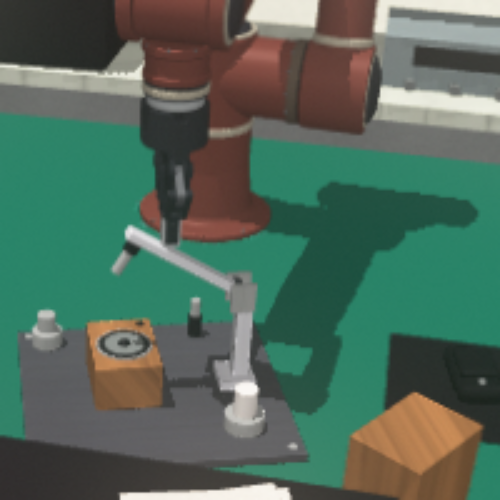

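The arm is down to about 30°, and the finger at (172,243) is on the bar, clear of the mic at (122,260). I'll follow it round.

```bash
python3 -m handwheel '[{"tx":-3.1,"ty":0,"tz":6.6,"roll":0},{"tx":-3.1,"ty":0,"tz":6.6,"roll":0},{"tx":-3.1,"ty":0,"tz":6.6,"roll":0},{"tx":-3.1,"ty":0,"tz":6.6,"roll":0},{"tx":-1.4,"ty":0,"tz":6,"roll":0},{"tx":-1.4,"ty":0,"tz":6,"roll":0},{"tx":-1.2,"ty":0,"tz":5,"roll":0},{"tx":-1,"ty":0,"tz":4,"roll":0}]'; python3 w.py -10 38 148
python3 -m handwheel '[{"tx":0,"ty":0,"tz":2,"roll":0},{"tx":0,"ty":0,"tz":2,"roll":0},{"tx":0,"ty":0,"tz":2,"roll":0}]'; python3 w.py -10 38 148
```

```text
t: 11.37
tool_pos: [0.5276, 0.0237, 0.156]
tool_rot: [-1.802, -2.573, -0.0]
contact_force: [-0.0, 1.4, 1.7]
opening: 0.0002
grip_force: 0.7
t 11.37 fix pos [ -9.2  39.  156. ] yaw rel fixture 1.57 F [-0.   1.4  1.7] open 0.0 q [-0.1  -0.12  1.91  0.    1.35 -0.45]
tool shift [-1.  -0.8  8. ]
t: 11.62
tool_pos: [0.5277, 0.0235, 0.1507]
tool_rot: [1.802, 2.573, -0.001]
contact_force: [0.0, -1.8, 1.8]
opening: 0.0
grip_force: 0.8
t 11.62 fix pos [ -9.3  38.8 150.7] yaw rel fixture 1.57 F [ 0.  -1.8  1.8] open 0.0 q [-0.1  -0.12  1.92 -0.    1.34 -0.45]
tool shift [-0.8 -0.7  2.7]
```

```bash
python3 -m handwheel '[{"tx":0,"ty":0,"tz":1,"roll":0},{"tx":0,"ty":0,"tz":1,"roll":0},{"tx":0,"ty":0,"tz":0,"roll":0}]'|sed -n '2p;4p'; python3 -m handwheel '[{"tx":0,"ty":0,"tz":1,"roll":0},{"tx":0,"ty":0,"tz":0,"roll":0}]'|sed -n '2p;4p';python3 -m handwheel '[{"tx":0,"ty":0,"tz":1,"roll":0},{"tx":0,"ty":0,"tz":0,"roll":0}]'|sed -n '2p;4p'
```

```text
tool_pos: [0.5276, 0.0237, 0.1486]
contact_force: [1.0, -0.3, -0.5]
tool_pos: [0.5276, 0.0237, 0.148]
contact_force: [-1.6, -0.7, 2.8]
tool_pos: [0.5277, 0.0237, 0.1479]
contact_force: [-2.9, -1.0, 6.7]
```

The height is stuck at 147.9 mm and the force is rising, so the arm is on its stop. I'll press 1 mm more, hold, withdraw upwards and verify.

```bash
python3 -m handwheel '[{"tx":0,"ty":0,"tz":1,"roll":0},{"tx":0,"ty":0,"tz":0,"roll":0},{"tx":0,"ty":0,"tz":0,"roll":0},{"tx":0,"ty":0,"tz":0,"roll":0}]'|sed -n '2p;4p'
python3 -m handwheel '[{"tx":0,"ty":0,"tz":-5,"roll":0},{"tx":0,"ty":0,"tz":-15,"roll":0},{"tx":0,"ty":0,"tz":-30,"roll":0},{"tx":0,"ty":0,"tz":-30,"roll":0},{"tx":0,"ty":0,"tz":-30,"roll":0},{"tx":0,"ty":0,"tz":0,"roll":0},{"tx":0,"ty":0,"tz":0,"roll":0},{"tx":0,"ty":0,"tz":0,"roll":0}]'|sed -n '1p;2p;4p'
python3 - <<'E'
from h import *
f=np.load("fix.npz")
im,d=optics.get_image("scene"); cv2.imwrite("pics/s6.png",cv2.resize(im[100:300,270:470,::-1],None,fx=2.5,fy=2.5))
P=world("scene",d).reshape(-1,3)*1000; F=(P[:,:2]-f["o"])@f["R"]
s=(abs(F[:,0])<90)&(abs(F[:,1])<70)&(P[:,2]>62)&(P[:,2]<82)
print(s.sum(),cv2.minAreaRect(F[s].astype(np.float32)))
s=(abs(F[:,0]+10)<12)&(F[:,1]>-16)&(F[:,1]<120)&(P[:,2]>132)&(P[:,2]<175)
print("bar slope",s.sum(),np.polyfit(F[s,1],P[s,2],1))
E
```

```text
tool_pos: [0.5278, 0.0237, 0.1478]
contact_force: [-5.7, -0.0, 11.1]
t: 13.2
tool_pos: [0.5273, 0.0238, 0.2547]
contact_force: [0.0, -0.3, 0.2]
571 ((-9.749259948730469, 4.474292755126953), (118.94446563720703, 80.79689025878906), 1.1980851888656616)
bar slope 257 [1.14953937e-02 1.44762691e+02]
```

View pics/s6.png

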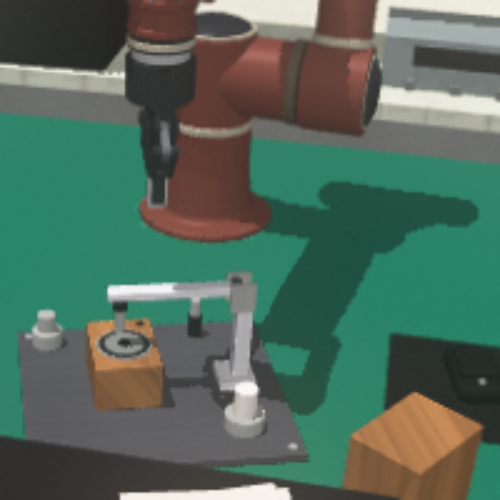

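The bar is level (slope 0.01), with the mic at (122,325) hanging over the cone at (124,344). The robot is clear of everything.

```bash
python3 -c "
from station import ctrl
print(ctrl.finish_job())"
```

```text
the job is handed in; nothing more can be done
None
```

The job is handed in; the verdict wasn't shown. The last picture had the loudspeaker flat on its back with the cone up, the microphone arm level on its stop with the microphone over the cone, and the robot clear.

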